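Set the copper pot's handle rivet with locking pliers

ROBOT

A 6-joint arm with a two-finger parallel gripper is mounted at the origin on the work surface. World frame = base frame: x ahead of the robot, y to its left, z up, the work surface at z = 0. Lengths are in mm, angles in rad, forces in N, time in s.
With the tool pointing down it reaches from about 425 to 925 mm from the base axis. Payload 12.5 kg.
Tool frame: the origin (TCP) lies midway between the tips of the shut fingers; the grasp point (between the pads) lies 19 mm behind it (grip_depth is the distance from the TCP to the grasp point, in mm); z points along the fingers, y is the line along which they close (so a half turn about z gives the same grasp; the last joint's range is limited). The gripper opens to 85 mm and grips with 20 to 120 N. Pads are 22 mm wide; open, the fingers measure 114 mm over their backs; the gripper's body (76 mm by 85 mm) begins 54 mm behind the grasp point. The pads swing forward as they close: fully open they stand 13 mm farther back than shut.
Start: joints at [-1.224, 0.491, 1.559, -0, 1.092, -0.106], TCP at [273.453, -562.024, 211.227] pointing down, gripper open.
Joint ranges: [-3.1, 3.1], [-0.84, 2.19], [0.05, 2.79], [-1.13, 4.28], [0.06, 2.93], [-2.69, 2.69]. Speed limits (rad/s): [2.22, 2.22, 2.79, 3.14, 3.14, 3.14].

INTERFACE

Orientations are given as a unit quaternion [w, x, y, z].
In Python, from workcell import * gives the robot as it stands.
- The arm moves only by the tool carry_out, never from a script. Its argument "series" is a list of rows, each a list of 3 entries, a list of its own where there are three numbers: the shift along the world's x, y, z in m, then the turn about the world's z in rad, then the opening, from 0 (shut) to 1 (fully open). In form: [[[tx, ty, tz], twist, claw], ...]. A call has 1 to 10 rows; each row is the pose to reach, as a shift and turn from the pose commanded when the call began; what a row does not reach only later rows make up. A row lasts 1/8 s, in which the tool goes at most 62.5 mm and 10.7 degrees, less where a joint would pass 70% of its speed; a pose out of reach is approached as far as the arm can. A call with a gripper value outside its range is refused whole. The fingers move at their own pace and stop on an object; the grip force is fixed at half the most. Time passes only in rows, so rows that repeat a pose let the fingers close. It gives the time, the measured TCP pose, the force, the opening and the grip force at its end, in the units of the state.
- read_state(): the state, without advancing time (a new reading comes with each control period).
- grab_frame(name): name is "side" or "top"; returns the picture (480x640x3 uint8, blue, green, red); there is no depth.
- calibration(name): a dict with "camera_matrix" (3x3 intrinsics, pixels), "dist_coeffs" ([k1, k2, p1, p2, k3] as OpenCV has them; the pictures are not rectified), "extrinsics" (4x4, takes a point from world to camera coordinates). Camera axes: x right, y up, looking along -z (the intrinsics and any distortion apply to the point x, -y, -z); pixel columns grow to the right and rows downward; lengths in mm; the calibration is good to about 2 mm. A picture is of the moment at which its call begins. calibration takes no time and is no camera call.
- sign_off(): hands the job in; it is judged then, once.
The state is a dict: "t": time; "joints": joint angles; "qvel": joint speeds; "tau": joint torques, N m; "ee_pos": TCP position; "tcp_rot": TCP orientation; "wrist_force": force on the tool from outside, world axes, zero at the start; "torque": the same for the moment, N m; "width": finger opening in mm; "grip_force": force on a finger pad.
Only numpy, scipy, OpenCV 4.12 (cv2) and the standard library are available. Lean on these libraries where they do the work, as an engineer would, in place of code of your own. Each camera call takes 0.05 s, during which the arm holds its last target. There are 200 camera calls.

TASK

Set the rivet in the handle lug of the copper pot: squeeze the handles of the locking pliers at that pot together until they snap over centre, and let go so that they hold the rivet pressed home on their own. Then press their raised yellow release lever down with the fingers so that the pliers spring fully open again. Do not work the identical pliers at the silvery pot.

Things in the scene. Friction and masses are not known exactly. Their poses are not given: they have to be found in the camera images.
- copper_clamp: Fixed station: green base plate 235 x 100 x 12 mm with a copper pot (84 mm wide, rim 84 mm above the bench, centre at x = 125 mm) and blue-handled locking pliers lying level on a post. Origin: on the bench below the pliers' pivot; +x to jaws and pot, -x along the handles, z up. The plate ends at x = -60 mm; beyond it only bench lies below the handles, which end at x = -135 mm.
- copper_grip (a point): Where to squeeze, from above, closing along the station's y: midway between the two handles, x = -85 mm of copper_clamp, 55 mm above the bench; axes as copper_clamp. Handles: bars 8 mm thick, 20 mm tall, centred at that height, linked so as to stay symmetric about this point; over their outsides 50 mm when open, 28 mm when locked. 20 to 30 N is a good squeeze.
- copper_handle (a joint): How far each handle of the copper pot's pliers is squeezed, rad: 0 open, 0.095 dead centre, 0.13 locked. A spring pushes them open (up to about 10 N on each handle) until dead centre, then snaps them shut and holds them.
- copper_lever: Yellow paddle 50 x 20 x 5 mm on the +y handle's tail. Origin on its hinge; runs along its -x. Locked: hinge at x = -130, y = 10, z = 68 mm of copper_clamp, tip raised 0.6 rad to 100 mm high. Press straight down at x = -163, y = 10 mm of copper_clamp: 2 to 4 N; after about 6 mm the pliers spring open, the paddle drops level (top 71 mm high) and swings about 20 mm to +y.
- copper_rivet (a joint): How far the brass rivet (head 14 mm wide, 4 mm high, on the +y side of the copper lug between the jaws) is pushed in, m: 0 to 0.001 as found, standing proud; about 0.0065 pressed home by the locked pliers. It stays where it is pushed.
- steel_handle (a joint): The same handle joint, rad, of the identical pliers at the silvery pot on the other side of the bench, a bystander: leave at 0 (open).

How it is judged:
By the outcome, as a careful person would: the job done as asked, in the order asked, and still so for the second after the job is handed in, with the robot touching nothing.
It also fails if it takes over 35 s, if anything falls off the work surface, if the arm or the gripper's body presses on something with over 40 N, if the wrist force passes 120 N, or if a joint passes its speed limit or range.

## Working session

There is one attempt and no reset: what is moved stays moved. The work goes in short steps, Python scripts to look and compute and a tool call to move; the robot and the scene stay as the last step left them, time stands still between calls to the robot, and variables do not carry over. Pictures are saved under pics/ and viewed, at most 10 in all, crops included, and the job is handed in when it is done.

Besides the shell and the picture viewer there is one more tool, called as name(argument=value, ...) on one line, values as JSON. carry_out: Moves the arm, as the interface text tells. Its arguments: {"type":"object","properties":{"series":{"type":"array"}},"required":["series"]}

```bash
mkdir -p pics; python3 - <<'E'
from workcell import *
import cv2
for n in("top","side"):
    cv2.imwrite(f"pics/{n}0.png",grab_frame(n)); c=calibration(n); print(n,c)
s=read_state();print(s)
E
```

```text
top {'camera_matrix': array([[566.95143585,   0.        , 319.15587867],
       [  0.        , 566.95143585, 243.27075098],
       [  0.        ,   0.        ,   1.        ]]), 'dist_coeffs': array([-0.01429858,  0.        ,  0.        ,  0.        ,  0.        ]), 'extrinsics': array([[-2.36865825e-02, -9.99665335e-01, -1.04001752e-02,
         1.59868931e+01],
       [ 9.98192928e-01, -2.42238091e-02,  5.49916816e-02,
        -6.17776299e+02],
       [-5.52252097e-02, -9.07881630e-03,  9.98432647e-01,
        -8.79009215e+02],
       [ 0.00000000e+00,  0.00000000e+00,  0.00000000e+00,
         1.00000000e+00]])}
side {'camera_matrix': array([[614.1718375 ,   0.        , 307.01696664],
       [  0.        , 614.1718375 , 239.05171623],
       [  0.        ,   0.        ,   1.        ]]), 'dist_coeffs': array([-0.09641376,  0.        ,  0.        ,  0.        ,  0.        ]), 'extrinsics': array([[ 9.87845921e-01, -1.55168681e-01, -9.11687980e-03,
        -6.12915586e+02],
       [ 1.05268984e-01,  6.24710807e-01,  7.73727890e-01,
        -9.97169157e+01],
       [-1.14362923e-01, -7
[... 154 characters left out ...]
, 'joints': array([-1.22360146e+00,  4.91486398e-01,  1.55940235e+00,  1.08666882e-05,
        1.09169109e+00, -1.05619351e-01]), 'qvel': array([ 1.24546618e-03, -3.96565737e-04, -9.20435778e-04,  6.38416982e-04,
       -8.55050284e-04,  7.10914620e-05]), 'tau': array([ 1.32483270e-03, -6.19447374e+01, -2.62026697e+01, -1.64926837e-04,
        2.85402471e-03, -2.79017445e-05]), 'ee_pos': array([ 273.37196474, -561.79586768,  210.68941946]), 'tcp_rot': array([-4.90577533e-04,  9.74479651e-01,  2.24475313e-01, -5.46898935e-05]), 'wrist_force': array([ 0.42738109, -0.25777331,  0.32709358]), 'torque': array([-0.00768698,  0.00797328,  0.02429064]), 'grip_force': 0.0, 'width': 85.45065943823323}
```

View pics/top0.png

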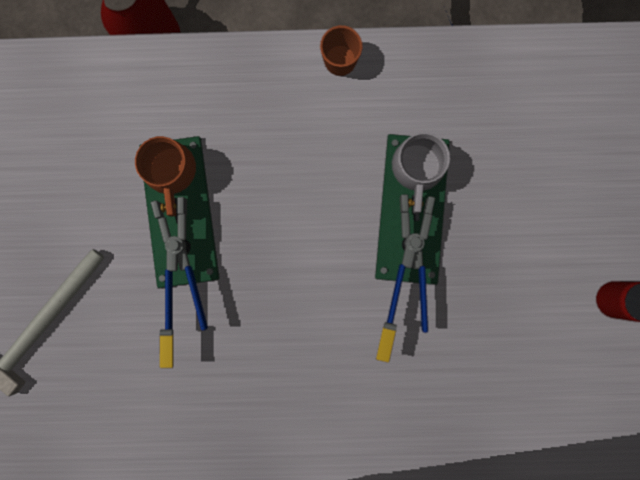

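View pics/side0.png

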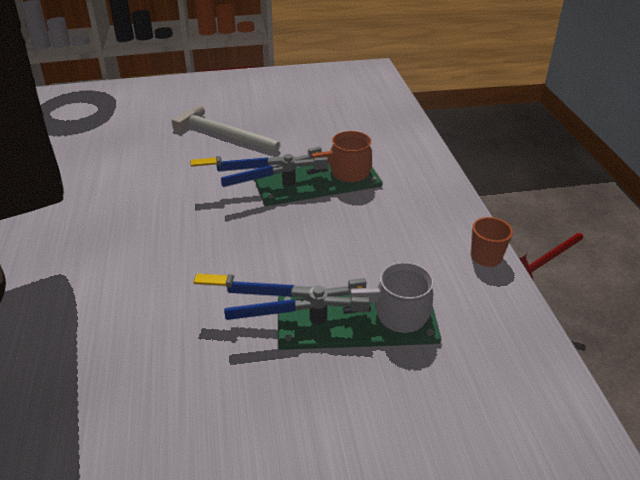

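The copper station is on the left in the top view (pot at about (165,165), pivot (176,245), handle tails (168,330) and (204,328)). In the side view it is the farther station, with its pivot at about (289,160). Next I measure the plate and handles.

```bash
cat > h.py <<'E'
from workcell import *
import cv2, numpy as np
def ray(n,px):
    c=calibration(n);E=c["extrinsics"];R,t=E[:3,:3],E[:3,3]
    u=cv2.undistortPoints(np.float64(px).reshape(-1,1,2),c["camera_matrix"],c["dist_coeffs"]).reshape(-1,2)
    return -R.T@t, np.c_[u[:,0],-u[:,1],-np.ones(len(u))]@R
def onz(n,px,z):
    o,d=ray(n,px); return o+d*((z-o[2])/d[:,2])[:,None]
def tri(a,b):
    o1,d1=ray("top",a);o2,d2=ray("side",b);d1,d2=d1[0],d2[0]
    s=np.linalg.lstsq(np.c_[d1,-d2],o2-o1,rcond=None)[0]
    p,q=o1+s[0]*d1,o2+s[1]*d2; return (p+q)/2,np.linalg.norm(p-q)
def blobs(img,lo,hi,amin=60):
    m=cv2.inRange(cv2.cvtColor(img,cv2.COLOR_BGR2HSV),lo,hi)
    n,l,s,c=cv2.connectedComponentsWithStats(m)
    return [(np.argwhere(l==i)[:,::-1],s[i,4],c[i]) for i in range(1,n) if s[i,4]>=amin]
BLUE=((110,120,40),(130,255,255));YEL=((22,150,100),(32,255,255));GRN=((45,80,20),(85,255,255))
E
python3 - <<'E'
from h import *
np.set_printoptions(precision=1,suppress=True)
t=cv2.imread("pics/top0.png");s=cv2.imread("pics/side0.png")
for nm,C in(("B",BLUE),("Y",YEL),("G",GRN)):
  for n,i in(("top",t),("side",s)):
    for p,a,c in blobs(i,*C):
      r=cv2.minAreaRect(p.astype(np.float32)); print(nm,n,a,c,np.array(cv2.boxPoints(r)).tolist() if 0 else r)
G=np.vstack([p for p,a,c in blobs(t,*GRN,20) if c[0]<300])
w=onz("top",G,12).astype(np.float32)[:,:2]
r=cv2.minAreaRect(w);print("plate",r,cv2.boxPoints(r))
for p,a,c in blobs(t,*BLUE):
  if c[0]<300:
    w=onz("top",p,65)[:,:2];r=cv2.minAreaRect(w.astype(np.float32));print("handle",r,"\n",cv2.boxPoints(r))
    vx=cv2.fitLine(w.astype(np.float32),cv2.DIST_L2,0,.01,.01).ravel();print(vx)
E
```

```text
B top 299 [395.6 293.8] ((395.7445983886719, 293.1634521484375), (5.145774841308594, 59.652870178222656), 12.380756378173828)
B top 305 [195.1 298.6] ((194.69088745117188, 297.7158203125), (65.76838684082031, 5.088837623596191), 75.0685806274414)
B top 368 [422.9 298.6] ((422.7398376464844, 298.5362243652344), (65.16425323486328, 5.993208885192871), 87.27368927001953)
B top 280 [167.1 300.2] ((167.0, 299.5), (59.0, 4.0), 90.0)
B side 890 [244.9 169.8] ((244.78851318359375, 168.22622680664062), (24.049129486083984, 53.53794479370117), 76.75948333740234)
B side 649 [260.5 288.4] ((259.9149475097656, 288.4039306640625), (63.76178741455078, 10.858863830566406), 3.4682295322418213)
B side 761 [259.6 309.1] ((259.57525634765625, 309.0771179199219), (11.252508163452148, 70.36050415039062), 82.56858825683594)
Y top 395 [385.4 344.7] ((385.4999694824219, 344.4999694824219), (12.551430702209473, 31.770811080932617), 11.309932708740234)
Y top 385 [165.6 351.3] ((166.0, 351.5), (31.0, 12.0), 90.0)
Y side 137 [202.8 161. ] ((202.94554138183594, 160.9554443359375), (5.671712398529053, 24.577419281
[... 1276 characters left out ...]
312), (9.227062225341797, 15.634744644165039), 70.01689910888672)
G side 2678 [329.9 328. ] ((333.61993408203125, 326.0180969238281), (42.52324295043945, 112.2537612915039), 87.27368927001953)
G side 129 [434.7 326.4] ((433.5882873535156, 325.35296630859375), (32.49977493286133, 6.305926322937012), 75.96376037597656)
G side 113 [398.2 338.4] ((398.3976135253906, 338.3703308105469), (20.271957397460938, 13.144640922546387), 6.709836959838867)Traceback (most recent call last):
  File "<stdin>", line 10, in <module>
cv2.error: OpenCV(4.12.0) /io/opencv/modules/imgproc/src/convhull.cpp:143: error: (-215:Assertion failed) total >= 0 && (depth == CV_32F || depth == CV_32S) in function 'convexHull'
```

```bash
python3 - <<'E'
from h import *
np.set_printoptions(precision=2,suppress=True)
t=cv2.imread("pics/top0.png")
def A(w): return np.ascontiguousarray(w[:,:2],dtype=np.float32)
G=np.vstack([p for p,a,c in blobs(t,*GRN,20) if c[0]<300])
r=cv2.minAreaRect(A(onz("top",G,12)));print("plate",r,"\n",cv2.boxPoints(r))
L=[]
for p,a,c in blobs(t,*BLUE):
  if c[0]<300:
    w=A(onz("top",p,65));r=cv2.minAreaRect(w);print("handle",r,"\n",cv2.boxPoints(r))
    f=cv2.fitLine(w,cv2.DIST_L2,0,.01,.01).ravel();print(f);L.append(f)
a,b=[np.arctan2(f[1],f[0]) for f in L];print("angles",a,b)
for p,a,c in blobs(t,*YEL):
  if c[0]<300: print("yellow",cv2.boxPoints(cv2.minAreaRect(A(onz("top",p,71)))))
# handle lines' crossing
P=np.array([f[2:] for f in L]);D=np.array([f[:2] for f in L])
k=np.linalg.solve(np.c_[D[0],-D[1]],P[1]-P[0]);print("cross",P[0]+k[0]*D[0])
E
```

```text
plate ((674.9214477539062, 225.0085906982422), (232.26002502441406, 98.32937622070312), 6.656831741333008) 
 [[553.88 260.38]
 [565.27 162.71]
 [795.97 189.64]
 [784.57 287.3 ]]
handle ((538.6075439453125, 188.43202209472656), (98.17947387695312, 7.583737373352051), 14.280633926391602) 
 [[490.1  180.  ]
 [491.97 172.65]
 [587.12 196.87]
 [585.24 204.22]]
[  0.97   0.24 537.24 187.8 ]
handle ((536.8809204101562, 229.9433135986328), (6.017215251922607, 87.83760070800781), 89.4561538696289) 
 [[492.94 227.35]
 [580.77 226.52]
 [580.83 232.53]
 [492.99 233.37]]
[  1.    -0.01 535.82 229.86]
angles 0.24429348 -0.013378438
yellow [[437.69 221.86]
 [483.25 221.37]
 [483.44 239.2 ]
 [437.88 239.68]]
cross [697.29 227.7 ]
```

Plate measures 232 x 98 mm (should be 235 x 100), yaw 0.116 rad, and the handle bisector agrees at 0.1155. The pivot is at about (617.8, 218.3) and the grip point at about (533.5, 208.6), and the handles' midpoint matches to within 1 mm. Moving over it.

carry_out(series=[[[0.04,0.05,0],-0.05,1],[[0.08,0.1,0],-0.1,1],[[0.12,0.15,0],-0.15,1],[[0.15,0.2,0],-0.2,1],[[0.18,0.25,0],-0.25,1],[[0.21,0.3,0],-0.3,1],[[0.24,0.35,0],-0.337,1],[[0.25,0.4,0],-0.337,1],[[0.26,0.45,0],-0.337,1],[[0.26,0.5,0],-0.337,1]])

```text
t: 1.35
ee_pos: [533.7, -60.3, 210.9]
tcp_rot: [-0.0, 0.998, 0.058, -0.0]
wrist_force: [-0.5, -0.4, 0.1]
width: 85.0
grip_force: 0.0
```

carry_out(series=[[[0,0.05,0],0,1],[[0,0.1,0],0,1],[[0,0.15,0],0,1],[[0,0.2,0],0,1],[[0,0.25,0],0,1],[[0,0.27,-0.03],0,1],[[0,0.271,-0.05],0,1],[[0,0.271,-0.05],0,1],[[0,0.271,-0.05],0,1]])

```text
t: 2.48
ee_pos: [533.8, 208.8, 161.9]
tcp_rot: [-0.0, 0.998, 0.058, 0.0]
wrist_force: [0.4, -0.8, -0.9]
width: 85.3
grip_force: 0.0
```

carry_out(series=[[[0,0,-0.04],0,1],[[0,0,-0.07],0,1],[[0,0,-0.09],0,1],[[0,0,-0.105],0,1],[[0,0,-0.117],0,1],[[0,0,-0.127],0,1],[[0,0,-0.127],0,1],[[0,0,-0.127],0,0.8],[[0,0,-0.127],0,0.7],[[0,0,-0.127],0,0.7]])

```text
t: 3.72
ee_pos: [533.6, 209.0, 34.5]
tcp_rot: [-0.0, 0.998, 0.058, 0.0]
wrist_force: [-0.2, 0.1, -0.3]
width: 59.7
grip_force: 0.0
```

```bash
python3 - <<'E'
from h import *
i=grab_frame("top");j=grab_frame("side")
cv2.imwrite("pics/a.png",np.hstack([cv2.resize(i[190:400,100:260],None,fx=2.5,fy=2.5),cv2.resize(j[80:290,150:310],None,fx=2.5,fy=2.5)]))
E
```

```text
(no output)
```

View pics/a.png

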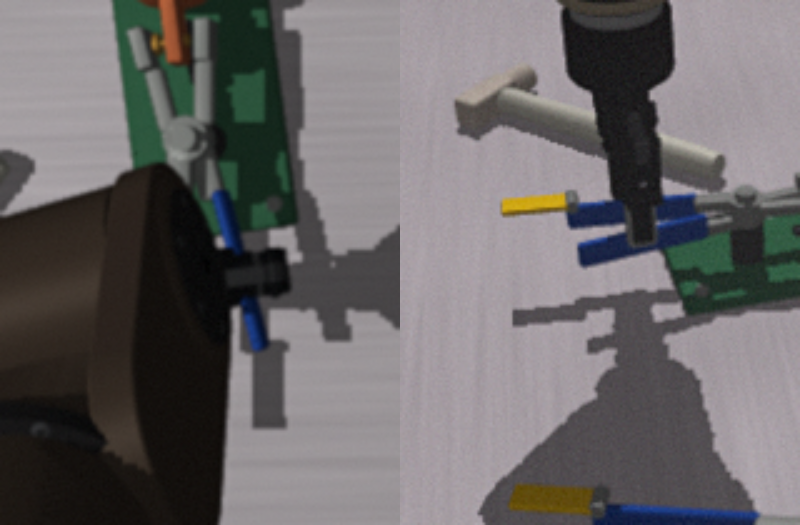

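The fingers straddle the handles at mid-length (near finger at about (640,225) in the right half, outside the near blue bar). The fingertips are around the bars, so I squeeze now.

carry_out(series=[[[0,0,0],0,0.6],[[0,0,0],0,0.5],[[0,0,0],0,0.45],[[0,0,0],0,0.4],[[0,0,0],0,0.36],[[0,0,0],0,0.33],[[0,0,0],0,0.31],[[0,0,0],0,0.31],[[0,0,0],0,0.31],[[0,0,0],0,0.31]])

```text
t: 5.08
ee_pos: [533.5, 208.4, 34.4]
tcp_rot: [0.0, 0.998, 0.058, -0.0]
wrist_force: [0.1, -6.6, 3.7]
width: 26.8
grip_force: 21.1
```

carry_out(series=[[[0,0,0],0,0.3],[[0,0,0],0,0.3],[[0,0,0],0,0.3],[[0,0,0],0,0.3]])

```text
t: 5.58
ee_pos: [533.5, 208.4, 34.5]
tcp_rot: [0.0, 0.998, 0.058, -0.0]
wrist_force: [0.1, -6.6, 4.7]
width: 26.2
grip_force: 33.1
```

carry_out(series=[[[0,0,0],0,0.5],[[0,0,0],0,0.8],[[0,0,0],0,0.8],[[0,0,0.03],0,0.8],[[0,0,0.07],0,0.8],[[0,0,0.115],0,0.8],[[0,0,0.16],0,0.8],[[0,-0.06,0.16],0,0.4],[[0,-0.12,0.16],0,0],[[0,-0.16,0.16],0,0]])

```text
t: 6.82
ee_pos: [533.2, 47.0, 194.4]
tcp_rot: [0.0, 0.998, 0.058, 0.0]
wrist_force: [1.7, 0.8, 0.3]
width: 13.8
grip_force: 0.0
```

```bash
python3 - <<'E'
from h import *
np.set_printoptions(precision=1,suppress=True)
i=grab_frame("top");j=grab_frame("side")
cv2.imwrite("pics/b.png",np.hstack([cv2.resize(i[190:400,100:260],None,fx=2.5,fy=2.5),cv2.resize(j[80:290,150:310],None,fx=2.5,fy=2.5)]))
def A(w): return np.ascontiguousarray(w[:,:2],dtype=np.float32)
c,s=np.cos(.116),np.sin(.116)
for nm,C,z in(("B",BLUE,65),("Y",YEL,85)):
  for p,a,ct in blobs(i,*C,40):
    if ct[0]<300:
      w=onz("top",p,z)[:,:2]-[617.8,218.3]; w=w@np.array([[c,-s],[s,c]]); print(nm,a,ct,cv2.boxPoints(cv2.minAreaRect(A(w))).tolist())
  for p,a,ct in blobs(j,*C,40): print("side",nm,a,ct)
E
```

```text
side B 743 [244.2 169.8]
side B 640 [260.8 288.6]
side B 738 [259.6 309.3]
side Y 112 [204.9 158.8]
side Y 293 [210.2 278.8]
```

View pics/b.png

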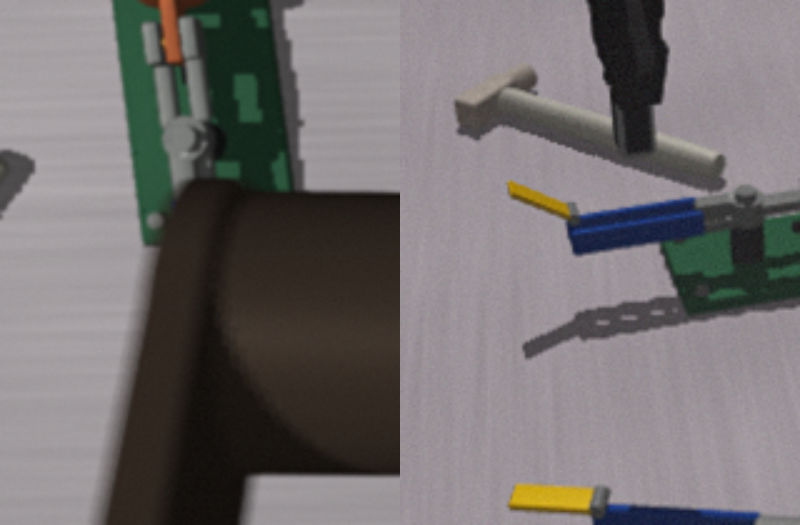

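Pliers have snapped shut: the handles are parallel and the jaws closed with nothing touching them, and the yellow lever is raised, its tip at about side pixel (195,155). Move above the lever.

carry_out(series=[[[-0.02,0.05,0],0,0],[[-0.05,0.1,0],0,0],[[-0.07,0.14,0],0,0],[[-0.079,0.16,0],0,0],[[-0.079,0.16,-0.03],0,0],[[-0.079,0.16,-0.06],0,0],[[-0.079,0.16,-0.074],0,0],[[-0.079,0.16,-0.074],0,0],[[-0.079,0.16,-0.074],0,0]])

```text
t: 8.05
ee_pos: [454.9, 209.2, 121.0]
tcp_rot: [-0.0, 0.998, 0.058, 0.001]
wrist_force: [-0.3, 0.3, 0.7]
width: -0.2
grip_force: 0.0
```

```bash
python3 - <<'E'
from h import *
j=grab_frame("side"); cv2.imwrite("pics/c.png",cv2.resize(j[80:230,150:310],None,fx=4,fy=4))
s=read_state();print(s["ee_pos"],s["width"],s["wrist_force"])
w=onz("side",[[194.8,154.8]],98)[0][:2]-[617.8,218.3];c,s=np.cos(.116),np.sin(.116)
print("tip in clamp",w@np.array([[c,-s],[s,c]]))
E
```

```text
[454.91581584 209.1624235  121.12283879] 0.04819545637658156 [ 0.26851424  0.45755342 -0.52069281]
tip in clamp [-169.17261057    6.93624306]
```

View pics/c.png

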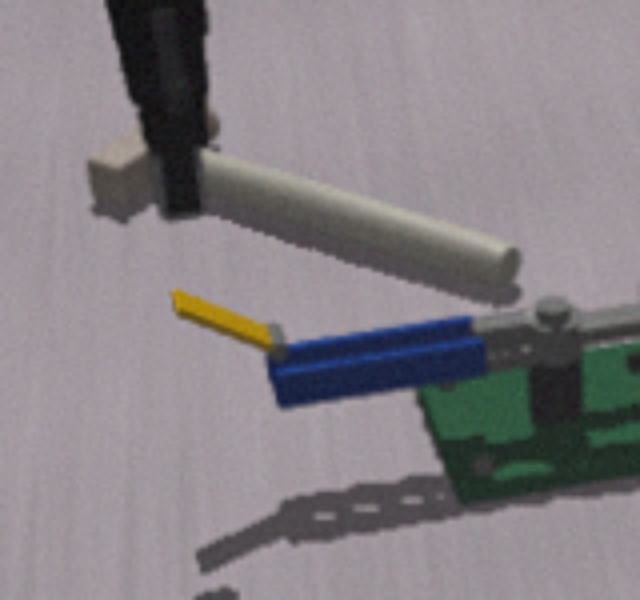

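The shut fingertips at (180,210) are above the raised paddle tip at (178,297). The tip measures (-169, 7) mm in the clamp frame, as expected. Press down slowly.

carry_out(series=[[[0,0,-0.008],0,0],[[0,0,-0.014],0,0],[[0,0,-0.018],0,0],[[0,0,-0.02],0,0],[[0,0,-0.022],0,0],[[0,0,-0.024],0,0],[[0,0,-0.024],0,0]])

```text
t: 8.98
ee_pos: [454.4, 208.9, 96.1]
tcp_rot: [0.0, 0.998, 0.058, -0.0]
wrist_force: [0.3, 0.2, 0.4]
width: -0.1
grip_force: 0.0
```

carry_out(series=[[[0,0,-0.001],0,0],[[0,0,-0.002],0,0],[[0,0,-0.003],0,0],[[0,0,-0.004],0,0],[[0,0,-0.004],0,0]])

```text
t: 9.6
ee_pos: [454.4, 209.0, 92.1]
tcp_rot: [0.0, 0.998, 0.058, -0.0]
wrist_force: [-0.6, 1.0, 0.1]
width: 0.3
grip_force: 0.0
```

```bash
python3 - <<'E'
from h import *
j=grab_frame("side"); cv2.imwrite("pics/d.png",cv2.resize(j[80:230,150:310],None,fx=4,fy=4))
E
```

```text
(no output)
```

View pics/d.png

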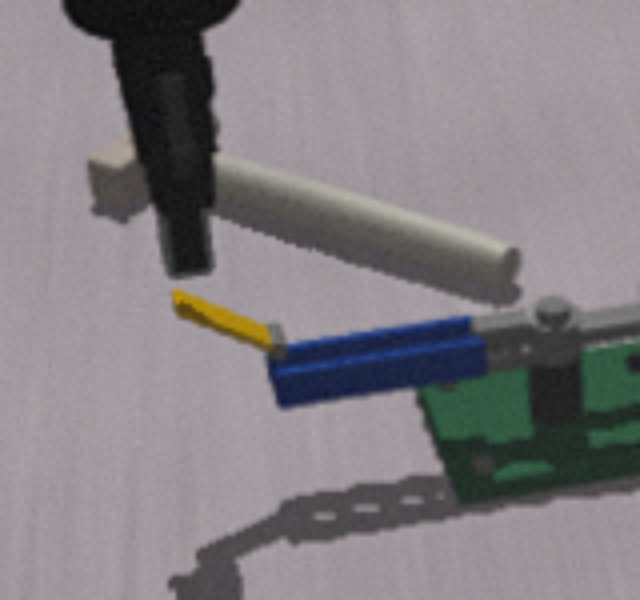

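```bash
python3 - <<'E'
from h import *
c,s=np.cos(.116),np.sin(.116)
for z in(92,98,104):
  w=onz("side",[[192,149.5],[203,148]],z)[:,:2]-[617.8,218.3]
  print(z,w@np.array([[c,-s],[s,c]]))
i=grab_frame("top");j=grab_frame("side")
for p,a,ct in blobs(i,*YEL,10): print(a,ct,p.min(0),p.max(0))
for p,a,ct in blobs(j,*YEL,10): print(a,ct,p.min(0),p.max(0))
E
```

```text
92 [[-171.19785679   37.2357128 ]
 [-150.83384937   36.60268175]]
98 [[-171.73863881   26.9715535 ]
 [-151.5837897    26.34502429]]
104 [[-172.27942084   16.7073942 ]
 [-152.33373004   16.08736684]]
164 [388.07926829 335.51829268] [381 328] [395 345]
217 [176.73732719 343.34562212] [171 334] [183 353]
98 [206.06122449 159.18367347] [193 152] [217 166]
158 [216.51265823 280.13924051] [195 275] [226 284]
```

```bash
python3 - <<'E'
from h import *
c,s=np.cos(.116),np.sin(.116);M=np.array([[c,-s],[s,c]])
i=grab_frame("top")
cv2.imwrite("pics/e.png",cv2.resize(i[270:400,100:260],None,fx=5,fy=4.5))
for z in (80,90,98): 
  w=onz("top",[[171,353],[183,353],[171,334],[183,334]],z)[:,:2]-[617.8,218.3];print(z,(w@M).round(1).tolist())
print(tri([177,353],[194.8,153.5]))
E
```

```text
80 [[-157.1, 20.7], [-159.5, 3.3], [-129.8, 17.2], [-132.2, -0.3]]
90 [[-156.1, 17.8], [-158.5, 0.6], [-129.1, 14.4], [-131.5, -2.9]]
98 [[-155.3, 15.5], [-157.7, -1.5], [-128.6, 12.1], [-131.0, -5.0]]
(array([455.34757934, 207.2828012 ,  98.7709694 ]), np.float64(12.459225682506293))
```

View pics/e.png

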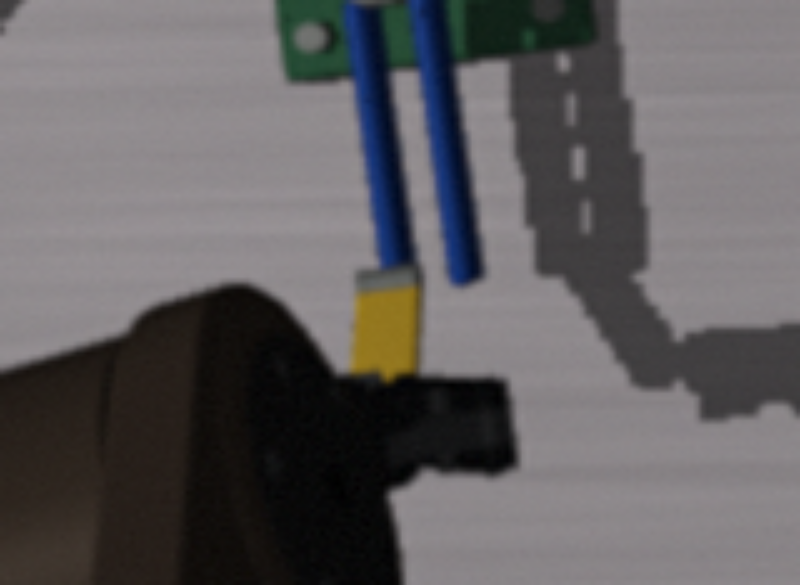

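In the top view the fingers are over the end of the paddle (yellow showing down to (177,353)), laterally in line, and there is no force yet. The fingertips look a little higher than assumed, so keep pressing in small steps.

carry_out(series=[[[0,0,-0.001],0,0],[[0,0,-0.002],0,0],[[0,0,-0.003],0,0],[[0,0,-0.004],0,0],[[0,0,-0.004],0,0]])

```text
t: 10.42
ee_pos: [454.4, 209.0, 88.1]
tcp_rot: [0.0, 0.998, 0.058, -0.0]
wrist_force: [0.2, 0.9, -0.2]
width: 0.1
grip_force: 0.0
```

```bash
python3 - <<'E'
from h import *
j=grab_frame("side");cv2.imwrite("pics/f.png",cv2.resize(j[80:230,150:310],None,fx=4,fy=4))
for p,a,ct in blobs(grab_frame("top"),*YEL,10): print(a,ct,p.min(0),p.max(0))
for p,a,ct in blobs(j,*YEL,10): print(a,ct,p.min(0),p.max(0))
E
```

```text
178 [387.88764045 336.03370787] [381 328] [395 345]
213 [176.84976526 343.04225352] [171 334] [183 353]
92 [206.69565217 159.40217391] [193 152] [217 166]
157 [217.0955414  279.96815287] [199 275] [226 284]
```

carry_out(series=[[[0,0,-0.001],0,0],[[0,0,-0.002],0,0],[[0,0,-0.003],0,0],[[0,0,-0.003],0,0]])

```text
t: 11.02
ee_pos: [454.4, 208.9, 85.1]
tcp_rot: [0.0, 0.998, 0.058, -0.0]
wrist_force: [-0.4, -0.0, -1.2]
width: 0.1
grip_force: 0.0
```

```bash
python3 - <<'E'
from h import *
j=grab_frame("side");cv2.imwrite("pics/f.png",cv2.resize(j[80:230,150:310],None,fx=4,fy=4))
for p,a,ct in blobs(grab_frame("top"),*YEL,10): print(a,ct,p.min(0),p.max(0))
for p,a,ct in blobs(j,*YEL,10): print(a,ct,p.min(0),p.max(0))
E
```

```text
190 [387.67894737 336.43157895] [381 328] [395 346]
210 [176.78571429 342.96190476] [171 334] [183 352]
86 [206.56976744 159.29069767] [193 153] [216 165]
168 [216.55952381 279.82738095] [198 275] [226 284]
```

View pics/f.png

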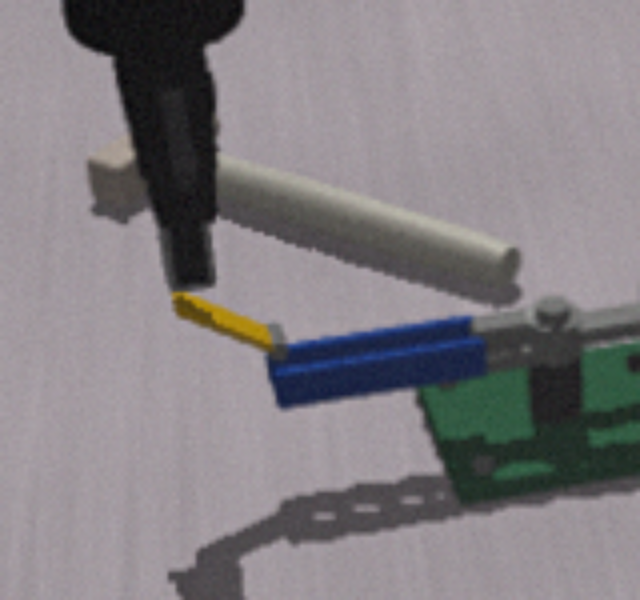

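The fingertip (190,288) is now right at the paddle tip (178,293), with no deflection yet. Continue.

carry_out(series=[[[0,0,-0.001],0,0],[[0,0,-0.002],0,0],[[0,0,-0.003],0,0],[[0,0,-0.003],0,0]])

```text
t: 11.62
ee_pos: [454.4, 209.0, 82.2]
tcp_rot: [0.0, 0.998, 0.058, -0.0]
wrist_force: [-0.6, 0.7, -0.5]
width: -0.0
grip_force: 0.0
```

```bash
python3 - <<'E'
from h import *
for n in("top","side"):
  for p,a,ct in blobs(grab_frame(n),*YEL,10): print(n,a,ct,p.min(0),p.max(0))
E
```

```text
top 195 [387.72307692 336.58974359] [381 328] [395 348]
top 207 [176.75845411 342.70531401] [170 334] [183 352]
side 80 [208.1    159.9125] [196 154] [217 165]
side 163 [217.18404908 279.68711656] [202 275] [226 284]
side 11 [197.90909091 282.27272727] [194 281] [201 283]
```

carry_out(series=[[[0,0,-0.001],0,0],[[0,0,-0.002],0,0],[[0,0,-0.003],0,0],[[0,0,-0.003],0,0]])

```text
t: 12.22
ee_pos: [454.4, 209.0, 79.3]
tcp_rot: [0.0, 0.998, 0.058, -0.0]
wrist_force: [-1.1, 0.3, 2.2]
width: -0.3
grip_force: 1.4
```

```bash
python3 - <<'E'
from h import *
i=grab_frame("top");j=grab_frame("side")
cv2.imwrite("pics/g.png",np.hstack([cv2.resize(i[270:400,100:200],None,fx=4,fy=4),cv2.resize(j[100:230,180:280],None,fx=4,fy=4)]))
for n,k in(("top",i),("side",j)):
  for p,a,ct in blobs(k,*YEL,10): print(n,a,ct,p.min(0),p.max(0))
E
```

```text
top 208 [387.54326923 337.125     ] [380 328] [395 348]
top 202 [176.8019802  342.44059406] [171 334] [183 351]
side 76 [208.81578947 160.36842105] [198 155] [217 166]
side 185 [215.64324324 279.90810811] [194 275] [226 284]
```

View pics/g.png

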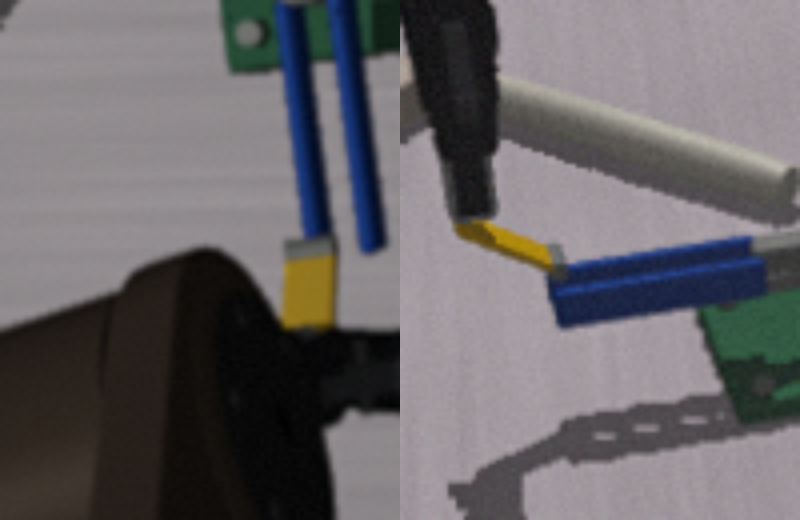

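Contact has started: 2 N, and the paddle tip is beginning to drop. Continue about 6 mm.

carry_out(series=[[[0,0,-0.001],0,0],[[0,0,-0.002],0,0],[[0,0,-0.003],0,0],[[0,0,-0.004],0,0],[[0,0,-0.004],0,0]])

```text
t: 12.95
ee_pos: [454.6, 209.0, 75.1]
tcp_rot: [0.0, 0.998, 0.058, 0.0]
wrist_force: [0.8, 1.9, 1.9]
width: 0.2
grip_force: 0.9
```

```bash
python3 - <<'E'
from h import *
for n in("top","side"):
  for p,a,ct in blobs(grab_frame(n),*YEL,10): print(n,a,ct,p.min(0),p.max(0))
E
```

```text
top 225 [387.4        337.64444444] [380 328] [395 349]
top 189 [175.61904762 342.33862434] [169 334] [181 350]
side 73 [209.30136986 160.89041096] [200 157] [217 166]
side 193 [215.49222798 279.75129534] [194 274] [226 284]
```

carry_out(series=[[[0,0,-0.001],0,0],[[0,0,-0.002],0,0],[[0,0,-0.003],0,0],[[0,0,-0.004],0,0],[[0,0,-0.004],0,0],[[0,0,-0.004],0,0]])

```text
t: 13.8
ee_pos: [454.4, 209.0, 71.2]
tcp_rot: [0.0, 0.998, 0.058, -0.0]
wrist_force: [-0.4, -0.5, -0.2]
width: 0.1
grip_force: 0.0
```

```bash
python3 - <<'E'
from h import *
for n in("top","side"):
  for p,a,ct in blobs(grab_frame(n),*YEL,10): print(n,a,ct,p.min(0),p.max(0))
E
```

```text
top 239 [387.17991632 338.15899582] [380 328] [395 350]
top 63 [169.15873016 339.92063492] [164 336] [172 346]
side 141 [203.25531915 161.17730496] [191 158] [216 165]
side 202 [215.23267327 279.63861386] [194 274] [226 284]
```

Sprung open: the paddle has swung to +y and the force is gone. Lift away and look again.

carry_out(series=[[[0,0,0.02],0,0],[[0,0,0.06],0,0],[[0,0,0.1],0,0],[[0,0,0.14],0,0],[[0,-0.06,0.15],0,0],[[0.01,-0.12,0.15],0,0],[[0.02,-0.18,0.15],0,0],[[0.03,-0.24,0.15],0,0],[[0.04,-0.3,0.15],0,0],[[0.04,-0.34,0.15],0,0]])

```text
t: 15.15
ee_pos: [494.6, -133.6, 221.2]
tcp_rot: [0.0, 0.998, 0.057, 0.0]
wrist_force: [0.6, 0.6, 0.3]
width: -0.2
grip_force: 0.0
```

carry_out(series=[[[0,-0.06,0],0,0],[[0,-0.12,0],0,0],[[0,-0.18,0],0,0],[[0,-0.2,0],0,0],[[0,-0.2,0],0,0]])

```text
t: 15.78
ee_pos: [494.1, -331.6, 220.8]
tcp_rot: [-0.0, 0.998, 0.057, -0.0]
wrist_force: [0.3, 0.3, -0.8]
width: 0.2
grip_force: 0.0
```

```bash
python3 - <<'E'
from h import *
i=grab_frame("top");j=grab_frame("side")
cv2.imwrite("pics/z.png",np.hstack([cv2.resize(i[130:400,100:260],None,fx=2.2,fy=2.2),cv2.resize(j[80:350,180:380],None,fx=2.2,fy=2.2)]))
for p,a,ct in blobs(i,*BLUE): print(a,ct,p.min(0),p.max(0))
E
```

```text
300 [395.55333333 294.04666667] [387 265] [404 322]
311 [195.1318328  298.36334405] [185 266] [205 329]
366 [422.8852459  298.58196721] [419 266] [427 331]
280 [167.07142857 300.08928571] [165 270] [169 329]
```

View pics/z.png

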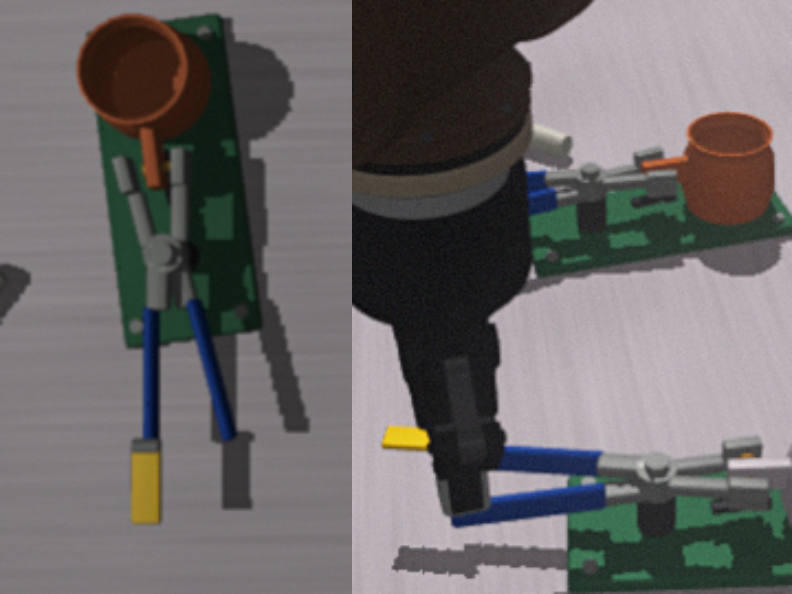

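The copper pliers are fully open again: their blue handles sit at the original pixels (167,300) and (195,298), and the rivet is now close to the lug. The steel pliers are unmoved and the arm is clear, at z = 221 mm.

```bash
python3 -c "
from workcell import *
print(sign_off())"
```

```text
the job is handed in; nothing more can be done
None
```

The job is handed in: the copper pot's pliers were squeezed until they snapped shut and held the rivet on their own, then sprang fully open when the yellow lever was pressed; the pliers at the silvery pot were not worked, and the rivet's depth was judged only from the camera picture.

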